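# Build up the spindle spacers and press them home

## Task

Thread the three spacer rings from the tray onto the upright arbor, the thickest at the bottom, then the middle one, the thinnest on top. Then press the stack firmly down, with a push of about 15 to 20 N and never more than 30 N, until it sits hard on the stop, keep that push for half a second, and let go. Leave everything else where it is.

Things in the scene. Friction and masses are not known exactly. Their poses are not given: they have to be found in the camera images.
- station: spindle station fixed on the table: block 100 x 100 mm, pale top face 30 mm up; origin under its centre at table level, z up. An upright 16 mm steel arbor stands on its centre line (1 mm play all round in the rings). At the arbor's foot a dark stop nut, 46 mm wide, is the hard stop for the lowest ring: its top is 33 to 48 mm above the table, set differently every time and not measured.
- follower_top (a point): centre of the top rim of the brass follower sleeve (29 mm wide) around the arbor, inside the stop nut; at first 51 to 54 mm above the table. The rings come to rest on it. It slides stiffly: carries the rings and light touches, creeps down under a push of about 8 N and stays where left. When the lowest ring meets the stop nut the push suddenly stiffens.
- arbor_tip (a point): centre of the arbor's top end, 102 mm above the table; the top 5 mm taper from 16 to 9 mm diameter.
- tray: dark grey parts tray fixed on the table, 220 x 300 mm (its x and y), flat top 12 mm above the table, a post 14 mm wide, 22 mm high near each corner (100 and 140 mm from the centre along x and y); origin at the centre of its underside. The rings, the nut and the lens cap lie on it about 95 mm apart along its y and 110 mm apart along its x.
- thick_c (a point): plain aluminium spacer ring, outside diameter 48 mm, 20 mm thick, bore 18 mm, lying flat on the tray (axis vertical = z); this point is its centre, on the axis at half thickness. The thickest and widest.
- mid_c (a point): plain aluminium spacer ring, outside diameter 42 mm, 13 mm thick, bore 18 mm, lying flat on the tray (axis vertical = z); this point is its centre, on the axis at half thickness. The middle one.
- thin_c (a point): plain aluminium spacer ring, outside diameter 36 mm, 7 mm thick, bore 18 mm, lying flat on the tray (axis vertical = z); this point is its centre, on the axis at half thickness. The thinnest and narrowest.
- nut_c (a point): round dark steel nut, 32 mm diameter, 16 mm high, no hole, on the tray; centre. Bystander.
- lenscap_center (a point): black flat lens cap, solid disc 45 mm diameter, 10 mm high, on the tray; centre. Bystander.
- brush_c (a point): white round brush roller standing on the table, 56 mm diameter, 42 mm high; point 20 mm up its axis. Bystander.
- grease_c (a point): white jar with black cap, 48 mm diameter, 50 mm high, on the table; centre. Bystander.
- barrel_c (a point): black stepped lens barrel standing on the table, 50 mm diameter, 55 mm high; point 27 mm up. Bystander.
- driver_grip (a point): screwdriver lying on the table, 170 mm long; the middle of its handle. Bystander.
- plug_c (a point): grey connector block 30 x 45 x 24 mm on the table; centre. Bystander.
Things that resemble listed ones, but are neither listed nor needed, are in the scene too. What is shaped like the station but blue or pink is not meant. Leave any blue or orange look-alike of the part that bears thick_c alone.

How it is judged:
On the way:
1. with all three rings stacked on the arbor, the stack is pressed on its stop with more than 12 N for 0.3 s (horizontal distance between each of thick_c, mid_c, thin_c and arbor_tip below 0.003 m and z of thin_c in the frame of station below 0.1005 m and distance between thick_c and mid_c below 0.0185 m and distance between mid_c and thin_c below 0.0125 m and contact force between thick and station above 12 N), for 0.3 s.
At the end, for the whole second after the job is handed in: All three rings on the arbor (within 3 mm of its axis), thickest lowest, then middle, then thinnest, level within 0.08 rad, no gaps over 2 mm, the lowest one's underside at stop height (30.5 to 50.5 mm above the table), at rest, released (horizontal distance between each of thick_c, mid_c, thin_c and arbor_tip below 0.003 m and distance between thick_c and mid_c below 0.0185 m and distance between mid_c and thin_c below 0.0125 m and z of thick_c in the frame of station between 0.0405 and 0.0605 m and angle between the z axis of each of thick_c, mid_c, thin_c and the z axis of station, either way round below 0.08 rad and linear speed of each of thick, mid, thin below 0.02 m/s and z of mid_c in the frame of station between 0.057 and 0.077 m and z of thin_c in the frame of station between 0.067 and 0.087 m); the robot touches nothing.
It fails at once if the rings are forced: more than 32 N between a ring and the station (30 N of push and the weight of the rings) (contact force between any of thick, mid, thin and station above 32 N).
It fails at once if another thing on the tray or the table is moved more than 25 mm (distance of any of nut_c, lenscap_center, brush_c, grease_c, barrel_c, driver_grip, plug_c from where it was at the start of the episode above 0.025 m).
It also fails if it takes over 72 s, if anything falls off the work surface, if the arm or the gripper's body presses on something with over 40 N, if the wrist force passes 120 N, or if a joint passes its speed limit or range.

## Robot

A 6-joint arm with a two-finger parallel gripper is mounted at the origin on the work surface. World frame = base frame: x ahead of the robot, y to its left, z up, the work surface at z = 0. Lengths are in m, angles in rad, forces in N, time in s.
With the tool pointing down it reaches from about 0.3 to 0.775 m from the base axis. Payload 14.6 kg.
Tool frame: the origin (TCP) lies on the centre line of the jaws, within the pads' length; the fingertips stand 19 mm ahead of it and the grasp point (between the pads) is the TCP; z points along the fingers, y is the direction in which the jaws open and shut (so a half turn about z gives the same grasp; the last joint's range is limited). The gripper opens to 94 mm and grips with 3 to 60 N. Pads are 16 mm wide; open, the fingers measure 119 mm over their backs; the gripper's body (75 mm by 177 mm) begins 78 mm behind the grasp point.
Start: joints at [-1.361, 0.3, 1.521, -0, 1.321, -0.067], TCP at [0.15, -0.529, 0.224] pointing down, gripper open.
Joint ranges: [-3.03, 3.03], [-0.79, 2.21], [0.23, 2.52], [-1.04, 4.18], [0, 3.07], [-2.55, 2.55]. Speed limits (rad/s): [2.22, 2.22, 2.57, 3.14, 3.14, 3.14].

## Interface

Orientations are given as [roll, pitch, yaw] about the fixed x, y, z axes, in that order (R = Rz(yaw) Ry(pitch) Rx(roll)).
In Python, from station import ctrl gives the robot as it stands. The module is installed in compiled form; this text tells all that it offers.
- The arm moves only by the shell command python3 -m creep 'ROWS' [FORCE]. ROWS is a JSON object of lists of equal length, an entry for each row: "translation": the shift along the world's x, y, z in mm, a list of three; "yaw": the turn about the world's z in rad; "gripper": the closure in counts, from 0 (fully open) to 255 (shut). A call has 1 to 5 rows; each row is the pose to reach, as a shift and turn from the pose measured when the call began; what a row does not reach only later rows make up. A row lasts 1/12 s, in which the tool goes at most 41.7 mm and 7.16 degrees, less where a joint would pass 70% of its speed; a pose out of reach is approached as far as the arm can. A call with a gripper value outside its range is refused whole. The fingers move at their own pace and stop on an object; FORCE is the grip in N (left out, the last holds). Time passes only in rows, so rows that repeat a pose let the fingers close. It gives the time, the measured TCP pose, the force and the opening at its end, in the units of the state.
- ctrl.get_obs(): the state, without advancing time (a new reading comes with each control period).
- ctrl.camera(name): name is "scene" or "top" or "wrist"; returns a dict with "pixels" (400x640x3 uint8, red, green, blue), "depth" (400x640 float32, m along the optical axis (not along the pixel's ray), 0 where there is no reading), "fx", "fy", "cx", "cy" (pixels), "dist" ([k1, k2, p1, p2, k3] as OpenCV has them; the pictures are not rectified), "R" (3x3) and "t" (3): a world point X has camera coordinates R X + t; the wrist camera has in their place "tool_from_camera" (4x4, takes a point from camera to tool coordinates, whose origin is the TCP and whose axes are the flange's). Camera axes: x right, y down, z forward; pixel columns grow to the right and rows downward; lengths in m; the calibration is good to about 2 mm. A picture is of the moment at which its call begins: read the wrist's pose just before it.
- ctrl.hand_in(): hands the job in, once; it reports no verdict.
The state is a dict: "time_s": time; "qpos": joint angles; "joint_vel": joint speeds; "tau": joint torques, N m; "ee_pos": TCP position; "eef_rot": TCP orientation; "force": force on the tool from outside, world axes, zero at the start; "moment": the same for the moment, N m; "grip_width": finger opening in m.
Only numpy, scipy, OpenCV 4.12 (cv2) and the standard library are available. Lean on these libraries where they do the work, as an engineer would, in place of code of your own. Each camera call takes 0.05 s, during which the arm holds its last target. There are 200 camera calls.

## Working session

There is one attempt and no reset: what is moved stays moved. The work goes in short steps, Python scripts to look and compute and a shell command to move; the robot and the scene stay as the last step left them, time stands still between calls to the robot, and variables do not carry over. Pictures are saved under pics/ and viewed, about 8 in all and at most 12, crops included, and the job is handed in when it is done.

```bash
mkdir -p pics; cat > h.py <<'E'
import numpy as np,cv2
from station import ctrl
def snap(name,fn):
    o=ctrl.get_obs(); c=ctrl.camera(name)
    c['ee']=np.array(o['ee_pos']); c['rot']=np.array(o['eef_rot'])
    np.save('pics/'+fn+'.npy',c,allow_pickle=True)
    cv2.imwrite('pics/'+fn+'.png',cv2.cvtColor(c['pixels'],cv2.COLOR_RGB2BGR)); return c
def load(fn): return np.load('pics/'+fn+'.npy',allow_pickle=True).item()
def pose(c):
    """world_from_camera R,t"""
    if c.get('R') is not None and 'tool_from_camera' not in c:
        R=np.array(c['R']).T; return R,-R@np.array(c['t'])
    from scipy.spatial.transform import Rotation as Ro
    T=np.array(c['tool_from_camera']); W=Ro.from_euler('xyz',c['rot']).as_matrix()
    return W@T[:3,:3],W@T[:3,3]+c['ee']
def ray(c,u,v):
    K=np.array([[c['fx'],0,c['cx']],[0,c['fy'],c['cy']],[0,0,1.]])
    p=cv2.undistortPoints(np.array([[[u,v]]],float),K,np.array(c['dist'],float))[0,0]
    return np.array([p[0],p[1],1.])
def atz(c,u,v,z):
    R,t=pose(c); d=R@ray(c,u,v); return t+d*(z-t[2])/d[2]
def bydepth(c,u,v):
    R,t=pose(c); v_,u_=int(round(v)),int(round(u))
    w=c['depth'][v_-1:v_+2,u_-1:u_+2]; w=w[w>0]
    return R@(ray(c,u,v)*np.median(w))+t if len(w) else None
E
python3 - <<'E'
from h import *
print(ctrl.get_obs())
c=snap('top','top0'); print({k:c[k] for k in c if k not in('pixels','depth')})
c=snap('scene','scene0'); print(c['R'],c['t'])
E
```

```text
{'time_s': 0.0, 'qpos': array([-1.36064645e+00,  3.00504267e-01,  1.52155622e+00,  3.15945287e-05,
        1.32070771e+00, -6.66286764e-02]), 'joint_vel': array([-2.31582100e-03,  9.09666179e-04, -1.11091994e-03, -3.15641968e-04,
       -5.16722621e-04,  6.47049170e-05]), 'tau': array([ 4.66205471e-03, -5.31802726e+01, -3.52735984e+01,  7.09742121e-02,
        2.45187536e-02, -1.03048460e-04]), 'ee_pos': array([ 0.15023284, -0.52884246,  0.22387864]), 'eef_rot': array([-3.14042175e+00, -1.08801790e-04,  2.76770649e-01]), 'force': array([ 0.11084926,  0.30516844, -0.52924353]), 'moment': array([-0.04140625,  0.02166116,  0.03874293]), 'grip_width': 0.09375692172514592}
{'fx': 408.28904334206214, 'fy': 408.28904334206214, 'cx': 321.9830513519824, 'cy': 197.07406520766048, 'dist': array([-0.07083217,  0.        ,  0.        ,  0.        ,  0.        ]), 'R': array([[-1.24652442e-02, -9.99921858e-01,  9.46400527e-04],
       [-9.96042067e-01,  1.23335662e-02, -8.80232048e-02],
       [ 8.80046540e-02, -2.03988548e-03, -9.96117975e-01]]), 't': array([-0.0346365 ,  0.54946211,  0.89958489]), 'ee': array([ 0.15023284, -0.52884246,  0.22387864]), 'rot': array([-3.14042175e+00, -1.08801790e-04,  2.76770649e-01])}
[[-0.55979875  0.82848212  0.0155803 ]
 [ 0.48089424  0.34013368 -0.80811497]
 [-0.67480819 -0.44488927 -0.58881869]] [ 0.31802781 -0.16078764  1.86561255]
```

View pics/top0.png

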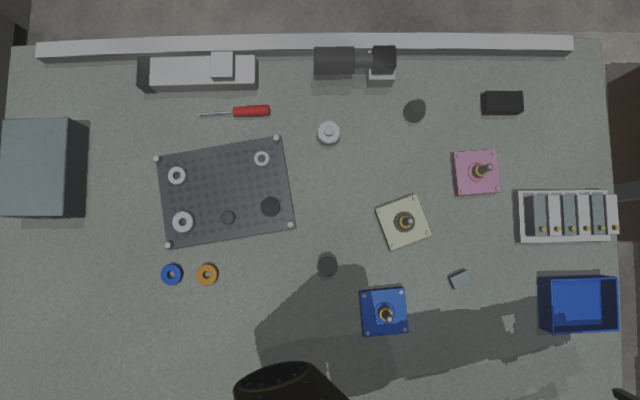

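The top view shows the tray at about (225,190). Three silver rings lie on it at (182,222), (176,176) and (262,158), with the dark nut at (228,217) and the lens cap at (271,206). There are blue and orange look-alike rings at (172,274) and (207,274), off the tray. The station candidates are pale (403,221), pink (476,172) and blue (384,311). The pale one fits the description. I'll confirm both in one enlarged crop.

```bash
python3 - <<'E'
from h import *
c=load('top0'); im=cv2.cvtColor(c['pixels'],cv2.COLOR_RGB2BGR)
a=cv2.resize(im[135:250,150:300],None,fx=4,fy=4,interpolation=cv2.INTER_CUBIC)
b=cv2.resize(im[190:255,370:437],None,fx=3,fy=3,interpolation=cv2.INTER_CUBIC)
o=np.zeros((460,800,3),np.uint8); o[:460,:600]=a; o[:195,600:800]=b[:,:200]
# gamma to brighten
o=(255*(o/255.)**0.6).astype(np.uint8); cv2.imwrite('pics/crop0.png',o)
for n,u,v,z in [('A',182,222,.032),('B',176.5,176,.025),('C',262,158,.019),('nut',228,217,.028),('cap',271,206,.022),('tip',408,221,.102),('blk',403,221.5,.03),('trayTL',156,158.5,.034),('TR',277,138,.034),('BR',291,225,.034),('BL',168,245,.034),('grease',329,132,.05),('barrel',327,264,.05)]:
    print(n,atz(c,u,v,z).round(4),bydepth(c,u,v))
# ring top heights
for n,u,v in [('A',182,222),('B',176,176),('C',262,158)]:
    P=[bydepth(c,u+8*np.cos(t),v+8*np.sin(t)) if n!='C' else bydepth(c,u+6*np.cos(t),v+6*np.sin(t)) for t in np.arange(0,6.28,.5)]
    print(n,np.median([p[2] for p in P if p is not None]))
E
```

```text
A [0.4959 0.2743 0.032 ] [0.4965351  0.28135734 0.01134931]
B [0.6015 0.2914 0.025 ] [0.60361066 0.29648038 0.01075229]
C [0.6414 0.0953 0.019 ] [0.64275951 0.09642364 0.01156583]
nut [0.5062 0.1708 0.028 ] [0.5062228  0.17071386 0.02819061]
cap [0.5303 0.0743 0.022 ] [0.53030975 0.07430789 0.02205679]
tip [ 0.4902 -0.2186  0.102 ] [ 0.49030135 -0.21903619  0.0998244 ]
blk [ 0.4912 -0.2225  0.03  ] [ 0.49039617 -0.21621991  0.06162866]
trayTL [0.6413 0.3368 0.034 ] [0.64138968 0.33695402 0.03371954]
TR [0.6842 0.0591 0.034 ] [0.68443209 0.05923033 0.03291633]
BR [0.4866 0.0283 0.034 ] [0.48660167 0.02847106 0.03202615]
BL [0.4446 0.3048 0.034 ] [0.44462938 0.30487704 0.03379059]
grease [ 0.6925 -0.0589  0.05  ] [ 0.69471359 -0.05909795  0.04124634]
barrel [ 0.4007 -0.0505  0.05  ] [ 0.40062731 -0.05048906  0.04964218]
A 0.03139622906872863
B 0.023734226741458975
C 0.01820463694636243
```

View pics/crop0.png

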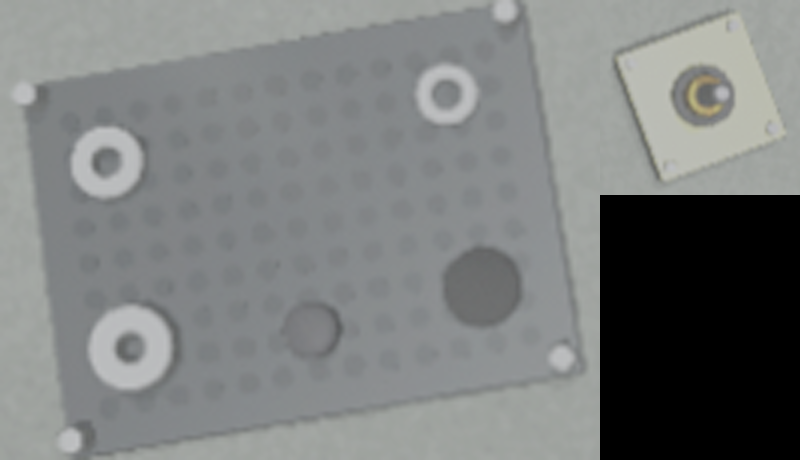

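Top-face heights of 32, 25 and 19 mm identify the rings: thick at (182,222), mid at (176,176) and thin at (262,158). The pale station at (403,221) has the brass follower and arbor, with its tip at about (411,221). I'll stop above the station for a wrist look, then go on to the thick ring.

```bash
python3 -m creep '{"translation":[[28,26,0],[56,52,0],[85,78,0],[113,103,0],[141,129,0]],"yaw":[0,0,0,0,0],"gripper":[0,0,0,0,0]}'
python3 -m creep '{"translation":[[28,26,0],[56,52,0],[85,78,0],[113,103,0],[141,129,0]],"yaw":[0,0,0,0,0],"gripper":[0,0,0,0,0]}'
python3 -m creep '{"translation":[[28,26,0],[56,50,0],[56,50,0],[56,50,0]],"yaw":[0,0,0,0],"gripper":[0,0,0,0]}'
python3 - <<'E'
from h import *
c=snap('wrist','w0'); print(c['ee'],c['rot'],c['tool_from_camera'],c['fx'],c['dist'])
E
```

```text
time_s: 0.52
ee_pos: [0.2922, -0.3984, 0.2238]
eef_rot: [-3.14, 0.0, 0.276]
force: [1.0, -0.6, 0.1]
grip_width: 0.0938
time_s: 0.93
ee_pos: [0.4342, -0.2678, 0.2236]
eef_rot: [-3.14, 0.0, 0.276]
force: [0.4, -0.8, -0.4]
grip_width: 0.0941
time_s: 1.27
ee_pos: [0.4909, -0.2165, 0.223]
eef_rot: [-3.139, 0.001, 0.279]
force: [1.1, 0.6, 0.8]
grip_width: 0.0939
[ 0.49093283 -0.21654553  0.22304393] [-3.13935231e+00  9.72066846e-04  2.79318054e-01] [[-6.10756269e-04 -9.68316010e-01 -2.49727315e-01  7.14454676e-02]
 [ 9.99999813e-01 -5.84879798e-04 -1.77824688e-04  6.36974508e-04]
 [ 2.61300307e-05 -2.49727377e-01  9.68316186e-01 -1.60017134e-01]
 [ 0.00000000e+00  0.00000000e+00  0.00000000e+00  1.00000000e+00]] 323.52863439767145 [0.00761829 0.         0.         0.         0.        ]
```

View pics/w0.png

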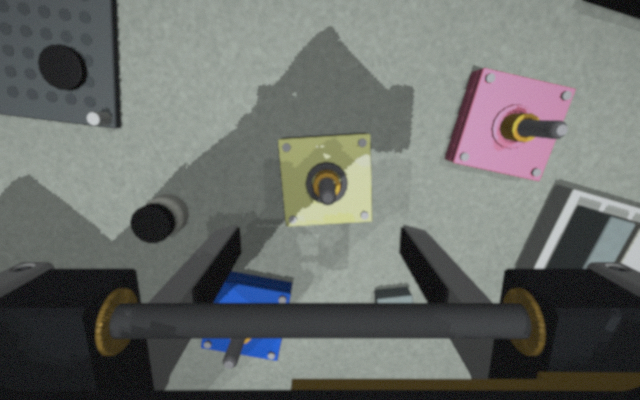

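The wrist view shows the pale station at (325,180) with the arbor tip at about (328,197). I'll fit it from the depth and go on to the thick ring.

```bash
cat >> h.py <<'E'
def cloud(c):
    K=np.array([[c['fx'],0,c['cx']],[0,c['fy'],c['cy']],[0,0,1.]])
    v,u=np.mgrid[0:400,0:640]
    p=cv2.undistortPoints(np.stack([u,v],-1).reshape(-1,1,2).astype(float),K,np.array(c['dist'],float)).reshape(400,640,2)
    R,t=pose(c); d=c['depth']
    X=np.dstack([p*d[...,None],d])@R.T+t; X[d==0]=np.nan; return X
E
python3 - <<'E'
from h import *
for fn in('w0','top0'):
    c=load(fn); X=cloud(c); near=np.hypot(X[...,0]-.49,X[...,1]+.22)<.09
    for lo,hi in((.025,.034),(.035,.048),(.049,.058),(.07,.09),(.0985,.108)):
        m=near&(X[...,2]>lo)&(X[...,2]<hi); P=X[m]
        if len(P)<3: continue
        (cx,cy),s,a=cv2.minAreaRect(P[:,:2].astype(np.float32)*1000)
        print(fn,lo,len(P),P.mean(0).round(4),'z med',np.median(P[:,2]).round(4),'rect',round(cx,1),round(cy,1),np.round(s,1),round(a,1),'pix',np.argwhere(m).mean(0)[::-1].round(1))
c=load('w0');cv2.imwrite('pics/cropw0.png',cv2.resize(cv2.cvtColor(c['pixels'],cv2.COLOR_RGB2BGR)[120:240,265:385],None,fx=5,fy=5,interpolation=cv2.INTER_CUBIC))
E
python3 -m creep '{"translation":[[0,41,-5],[0,82,-10],[0,123,-15],[0,164,-20],[0,205,-24]],"yaw":[0,0,0,0,0],"gripper":[0,0,0,0,0]}' 15
python3 -m creep '{"translation":[[0,41,0],[0,82,0],[0,123,0],[0,164,0],[0,205,0]],"yaw":[0,0,0,0,0],"gripper":[0,0,0,0,0]}'
python3 -m creep '{"translation":[[0,41,0],[0,80,0],[0,80,0],[0,80,0]],"yaw":[0,0,0,0],"gripper":[0,0,0,0]}'
python3 - <<'E'
from h import *
c=snap('wrist','w1'); print(c['ee'],c['rot'])
X=cloud(c)
for n,x,y,z,r in(('thick',.496,.274,.032,.024),('mid',.6015,.2914,.025,.021),('thin',.6414,.0953,.019,.018)):
    m=(np.hypot(X[...,0]-x,X[...,1]-y)<.035)&(abs(X[...,2]-z)<.004); P=X[m]
    if len(P)>10:
        (cx,cy),rr=cv2.minEnclosingCircle(P[:,:2].astype(np.float32)*1000); print(n,len(P),P.mean(0).round(4),round(cx,1),round(cy,1),round(rr,1),'pix',np.argwhere(m).mean(0)[::-1])
E
```

```text
w0 0.025 6565 [ 0.4935 -0.2227  0.0298] z med 0.0298 rect 490.7 -223.5 [101.  100.2] 19.4 pix [325.7 178.4]
w0 0.035 721 [ 0.4957 -0.2217  0.0413] z med 0.0414 rect 491.7 -222.9 [44.4 44.8] 21.8 pix [325.5 178.9]
w0 0.049 272 [ 0.4944 -0.2221  0.053 ] z med 0.053 rect 492.0 -222.9 [24.6 27.8] 22.8 pix [325.7 182.4]
w0 0.07 69 [ 0.4962 -0.2215  0.0798] z med 0.08 rect 495.0 -223.1 [ 6.3 15.5] 8.6 pix [326.1 186.4]
w0 0.0985 166 [ 0.4911 -0.2236  0.101 ] z med 0.1012 rect 490.6 -223.8 [13.4 12.7] 72.3 pix [327.1 197.3]
top0 0.025 1634 [ 0.4905 -0.222   0.0295] z med 0.0295 rect 490.9 -223.2 [ 98.4 102.2] 19.4 pix [402.7 221.8]
top0 0.035 188 [ 0.4908 -0.2209  0.0408] z med 0.0409 rect 495.6 -225.6 [85.6 84. ] 14.4 pix [403.2 221.6]
top0 0.049 65 [ 0.49   -0.2196  0.0527] z med 0.0528 rect 490.6 -222.1 [26.5 24.2] 89.5 pix [403.7 221.8]
top0 0.07 13 [ 0.4906 -0.2178  0.0801] z med 0.0805 rect 490.6 -218.5 [13.2  5.5] 5.8 pix [405.5 221.2]
top0 0.0985 30 [ 0.4913 -0.2234  0.1007] z med 0.1003 rect 491.3 -222.5 [14.6 10.4] 89.0 pix [410.2 220.5]
time_s: 1.73
ee_pos: [0.4892, -0.0121, 0.199]
eef_rot: [-3.14, 0.001, 0.275]
force: [1.2, -0.1, 0.1]
grip_width: 0.0938
time_s: 2.15
ee_pos: [0.4889, 0.1935, 0.1992]
eef_rot: [-3.14, 0.001, 0.274]
force: [0.9, -1.8, 0.5]
grip_width: 0.0938
time_s: 2.48
ee_pos: [0.4888, 0.2737, 0.1988]
eef_rot: [-3.14, 0.002, 0.275]
force: [-0.3, -0.8, -0.1]
grip_width: 0.0941
[0.48880295 0.27370188 0.19877349] [-3.14000289e+00  1.51697916e-03  2.74792053e-01]
thick 1454 [0.4974 0.275  0.0317] 496.5 274.7 24.4 pix [320.59834938 176.34250344]
mid 1251 [0.6039 0.2929 0.0245] 603.9 292.9 20.9 pix [332.73141487  65.29896083]
thin 859 [0.6407 0.0987 0.0183] 641.2 98.1 18.2 pix [530.89057043  84.35273574]
```

View pics/cropw0.png

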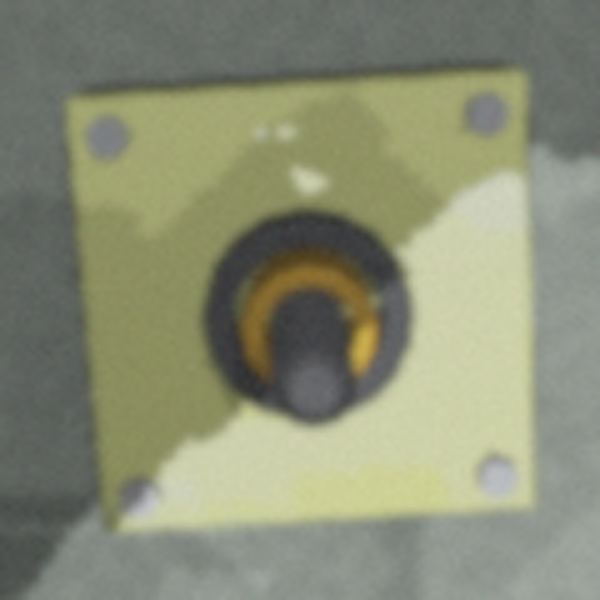

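View pics/w1.png

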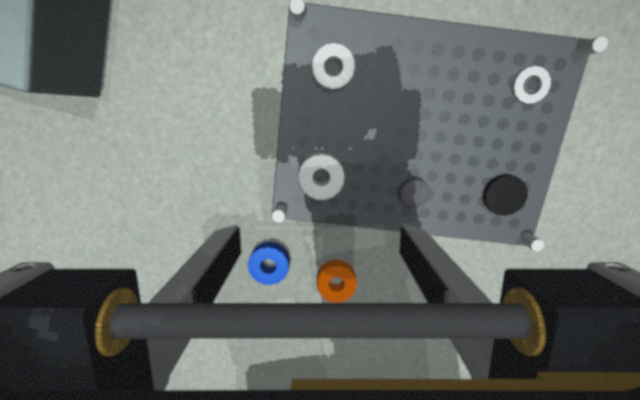

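The crop confirms the pale station with its brass follower and arbor, and the wrist image shows the silver thick ring on the tray at (321,176). The blue (269,263) and orange (337,282) rings lie off the tray. Measured positions are arbor (490.8,-223.6), nut top 41 mm, follower 53 mm and thick ring (496.5,274.7). Next I grasp the thick ring.

```bash
python3 -m creep '{"translation":[[8,1,-35],[8,1,-75],[8,1,-115],[8,1,-140],[8,1,-140]],"yaw":[0,0,0,0,0],"gripper":[0,0,0,0,0]}' 15
python3 -m creep '{"translation":[[0,0,-10],[0,0,-20],[0,0,-24],[0,0,-24]],"yaw":[0,0,0,0],"gripper":[60,80,100,255]}' 15
python3 -m creep '{"translation":[[0,0,0],[0,0,0],[0,0,0],[0,0,0],[0,0,0]],"yaw":[0,0,0,0,0],"gripper":[255,255,255,255,255]}' 15
python3 -m creep '{"translation":[[0,0,0],[0,0,0],[0,0,0]],"yaw":[0,0,0],"gripper":[255,255,255]}' 15
```

```text
time_s: 2.95
ee_pos: [0.4951, 0.2703, 0.054]
eef_rot: [3.142, 0.01, 0.271]
force: [-0.6, 0.3, -0.4]
grip_width: 0.094
time_s: 3.28
ee_pos: [0.496, 0.2702, 0.0315]
eef_rot: [-3.141, 0.007, 0.27]
force: [-0.7, -0.3, 0.8]
grip_width: 0.0713
time_s: 3.7
ee_pos: [0.4964, 0.2703, 0.032]
eef_rot: [-3.141, 0.006, 0.27]
force: [-1.0, 0.5, 5.9]
grip_width: 0.048
time_s: 3.95
ee_pos: [0.4964, 0.2703, 0.0321]
eef_rot: [-3.141, 0.006, 0.27]
force: [0.1, -0.8, 2.4]
grip_width: 0.0481
```

```bash
python3 -m creep '{"translation":[[0,0,20],[0,0,50],[0,0,90],[0,0,130],[0,0,130]],"yaw":[0,0,0,0,0],"gripper":[255,255,255,255,255]}'
python3 -m creep '{"translation":[[0,-41,0],[0,-82,0],[0,-123,0],[0,-164,0],[0,-205,0]],"yaw":[0,0,0,0,0],"gripper":[255,255,255,255,255]}'
python3 -m creep '{"translation":[[0,-41,0],[0,-82,0],[0,-123,0],[0,-164,0],[0,-205,0]],"yaw":[0,0,0,0,0],"gripper":[255,255,255,255,255]}'
python3 -m creep '{"translation":[[-3,-41,0],[-6,-80,0],[-6,-84,0],[-6,-84,0],[-6,-84,0]],"yaw":[0,0,0,0,0],"gripper":[255,255,255,255,255]}'
python3 - <<'E'
from h import *
c=snap('wrist','w2'); print(c['ee'],c['rot'],ctrl.get_obs()['qpos'])
X=cloud(c)
h=c['ee'][2]
m=(np.hypot(X[...,0]-c['ee'][0],X[...,1]-c['ee'][1])<.04)&(abs(X[...,2]-h)<.03)
print('z hist',np.histogram(X[m][:,2]-h,12)); 
E
```

```text
time_s: 4.37
ee_pos: [0.4987, 0.2714, 0.1696]
eef_rot: [-3.14, -0.004, 0.27]
force: [0.8, -0.2, -0.5]
grip_width: 0.0483
time_s: 4.78
ee_pos: [0.4981, 0.0646, 0.1693]
eef_rot: [-3.14, -0.004, 0.271]
force: [0.5, 0.5, -0.2]
grip_width: 0.0482
time_s: 5.2
ee_pos: [0.4975, -0.1424, 0.169]
eef_rot: [-3.139, -0.004, 0.271]
force: [0.2, 0.6, -0.7]
grip_width: 0.0481
time_s: 5.62
ee_pos: [0.4913, -0.226, 0.1684]
eef_rot: [-3.139, -0.003, 0.27]
force: [-0.7, -0.3, -0.5]
grip_width: 0.0483
[ 0.49133537 -0.22596741  0.16843582] [-3.13865449e+00 -3.03711126e-03  2.70014303e-01] [-0.49959339  0.33129375  1.6147988   0.00452577  1.19518934  0.79832562]
z hist (array([ 201,  306,  399,  417, 5073,  266,  224,  245,  263,  296,  305,
        337]), array([-0.01945258, -0.01533253, -0.01121248, -0.00709244, -0.00297239,
        0.00114765,  0.0052677 ,  0.00938774,  0.01350779,  0.01762783,
        0.02174788,  0.02586793,  0.02998797]))
```

View pics/w2.png

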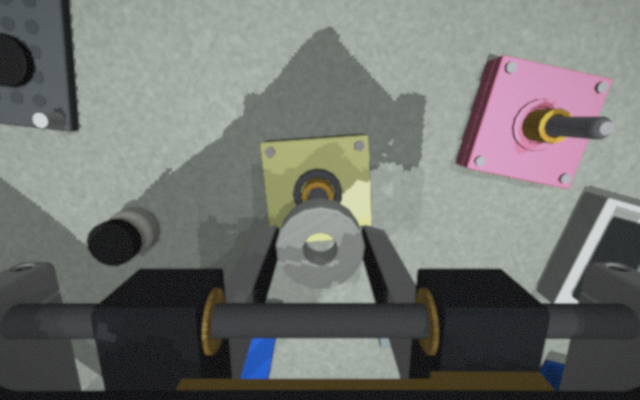

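The ring is held level between the fingers at (320,245), with the bore clear and the follower behind it at (318,185). Now I measure the ring's centre relative to the TCP.

```bash
cat >> h.py <<'E'
def held(c,dz,rin=.009):
    """centre of held ring's top plane: fit bore edge + outer; dz = top above TCP"""
    X=cloud(c); h=c['ee'][2]+dz
    m=(np.hypot(X[...,0]-c['ee'][0],X[...,1]-c['ee'][1])<.035)&(abs(X[...,2]-h)<.0025)
    m=cv2.morphologyEx(m.astype(np.uint8),cv2.MORPH_OPEN,np.ones((3,3)))
    cs,hi=cv2.findContours(m,cv2.RETR_CCOMP,cv2.CHAIN_APPROX_NONE)
    for k,q in enumerate(cs):
        if len(q)<25: continue
        # boundary of bore: project contour pixels on the plane z=h
        P=np.array([atz(c,u,v,h) for u,v in q[:,0]])[:,:2]
        A=np.c_[2*P,np.ones(len(P))]; s=np.linalg.lstsq(A,(P**2).sum(1),rcond=None)[0]
        print('hole' if hi[0][k][3]>=0 else 'outer',len(q),'c',s[:2].round(5),'r',np.sqrt(s[2]+s[0]**2+s[1]**2).round(5),'rel TCP',(s[:2]-c['ee'][:2]).round(5))
    print('plane z-TCP',np.median(X[m>0][:,2])-c['ee'][2])
E
python3 - <<'E'
from h import *
held(load('w2'),-.001)
E
```

```text
outer 34 c [ 0.50605 -0.25213] r 0.00288 rel TCP [ 0.01471 -0.02616]
outer 28 c [ 0.49102 -0.19836] r 0.00219 rel TCP [-0.00032  0.02761]
outer 254 c [ 0.49276 -0.22584] r 0.02348 rel TCP [0.00142 0.00013]
hole 96 c [ 0.4928  -0.22591] r 0.00896 rel TCP [1.47e-03 6.00e-05]
plane z-TCP -0.00029587198077835053
```

```bash
python3 -m creep '{"translation":[[-2,2,-10],[-2,2,-30],[-2,2,-40],[-2,2,-40],[-2,2,-40]],"yaw":[0,0,0,0,0],"gripper":[255,255,255,255,255]}'
python3 - <<'E'
from h import *
c=snap('wrist','w3'); print(c['ee'],c['rot']); held(c,-.0003)
X=cloud(c); m=(np.hypot(X[...,0]-.4907,X[...,1]+.2236)<.015)&(X[...,2]<.106)&(X[...,2]>.095); P=X[m]; print(len(P),P.mean(0) if len(P) else '')
im=cv2.cvtColor(c['pixels'],cv2.COLOR_RGB2BGR)[180:310,250:390]; cv2.imwrite('pics/cropw3.png',cv2.resize(im,None,fx=4,fy=4,interpolation=cv2.INTER_CUBIC))
E
```

```text
time_s: 6.08
ee_pos: [0.4895, -0.2226, 0.1283]
eef_rot: [-3.138, -0.002, 0.272]
force: [-0.4, -0.5, -1.4]
grip_width: 0.0479
[ 0.48953209 -0.22261308  0.12831691] [-3.13803968e+00 -2.43513663e-03  2.72175935e-01]
outer 42 c [ 0.50314 -0.24914] r 0.00365 rel TCP [ 0.01361 -0.02652]
outer 38 c [ 0.48823 -0.19382] r 0.00322 rel TCP [-0.0013   0.02879]
outer 251 c [ 0.49119 -0.22252] r 0.02325 rel TCP [1.66e-03 9.00e-05]
hole 94 c [ 0.49124 -0.22255] r 0.00899 rel TCP [1.71e-03 7.00e-05]
plane z-TCP -0.000279440814529075
122 [ 0.48711971 -0.22425801  0.10058082]
```

View pics/cropw3.png

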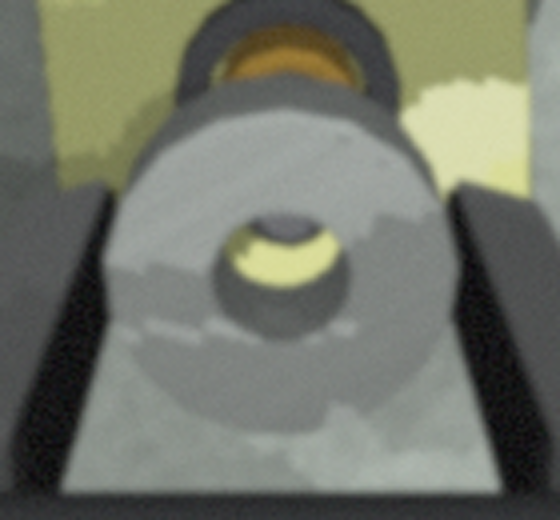

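The arbor's tip shows through the upper part of the bore, at (287,225) in the crop against a bore centre of (282,275), which agrees with about 1 mm left to correct. Correct and descend onto the taper.

```bash
python3 -m creep '{"translation":[[-0.5,-1,0],[-0.5,-1,-4],[-0.5,-1,-9],[-0.5,-1,-9]],"yaw":[0,0,0,0],"gripper":[255,255,255,255]}'
python3 -m creep '{"translation":[[0,0,-3],[0,0,-6],[0,0,-6]],"yaw":[0,0,0],"gripper":[255,255,255]}'
```

```text
time_s: 6.47
ee_pos: [0.489, -0.2238, 0.1191]
eef_rot: [-3.138, -0.003, 0.272]
force: [-0.5, -0.5, -0.8]
grip_width: 0.0484
time_s: 6.72
ee_pos: [0.4887, -0.2237, 0.1124]
eef_rot: [-3.138, -0.002, 0.272]
force: [-0.9, 0.7, -2.0]
grip_width: 0.048
```

No contact with the bottom 10 mm below the tip, so the ring is on the arbor. I lower it to the follower and release.

```bash
python3 -m creep '{"translation":[[0,0,-10],[0,0,-20],[0,0,-30],[0,0,-35],[0,0,-35]],"yaw":[0,0,0,0,0],"gripper":[255,255,255,255,255]}'
python3 -m creep '{"translation":[[0,0,-1.5],[0,0,-3],[0,0,-3]],"yaw":[0,0,0],"gripper":[255,255,255]}'
```

```text
time_s: 7.13
ee_pos: [0.4885, -0.2236, 0.0759]
eef_rot: [-3.137, -0.001, 0.272]
force: [2.5, -0.7, -2.9]
grip_width: 0.0479
time_s: 7.38
ee_pos: [0.4886, -0.2236, 0.0731]
eef_rot: [-3.137, -0.001, 0.272]
force: [1.2, -1.0, -0.9]
grip_width: 0.0479
```

```bash
python3 -m creep '{"translation":[[0,0,0],[0,0,0],[0,0,0],[0,0,0]],"yaw":[0,0,0,0],"gripper":[40,40,40,40]}'
python3 -m creep '{"translation":[[0,0,30],[0,0,65],[0,0,105],[0,0,115],[0,0,115]],"yaw":[0,0,0,0,0],"gripper":[0,0,0,0,0]}'
python3 - <<'E'
from h import *
c=snap('wrist','w4'); print(c['ee'],c['rot']);X=cloud(c)
for lo,hi in((.036,.048),(.065,.08),(.0985,.108)):
    P=X[(np.hypot(X[...,0]-.4907,X[...,1]+.2236)<.03)&(X[...,2]>lo)&(X[...,2]<hi)]
    if len(P): print(len(P),np.median(P[:,2]),cv2.minEnclosingCircle(P[:,:2].astype(np.float32)))
E
python3 -m creep '{"translation":[[8,41,0],[17,81,0],[26,121,0],[35,161,0],[44,201,0]],"yaw":[0,0,0,0,0],"gripper":[0,0,0,0,0]}'
python3 -m creep '{"translation":[[8,41,0],[17,81,0],[26,121,0],[35,161,0],[44,201,0]],"yaw":[0,0,0,0,0],"gripper":[0,0,0,0,0]}'
python3 -m creep '{"translation":[[8,41,0],[17,81,0],[26,114,0],[26,114,0],[26,114,0]],"yaw":[0,0,0,0,0],"gripper":[0,0,0,0,0]}'
python3 - <<'E'
from h import *
c=snap('wrist','w5'); print(c['ee'],c['rot']);X=cloud(c)
for n,x,y,z in(('mid',.6035,.2925,.0245),('thin',.641,.098,.0185)):
    P=X[(np.hypot(X[...,0]-x,X[...,1]-y)<.035)&(abs(X[...,2]-z)<.004)]
    if len(P)>10: print(n,len(P),np.median(P[:,2]),cv2.minEnclosingCircle(P[:,:2].astype(np.float32)))
E
```

```text
time_s: 7.72
ee_pos: [0.4885, -0.2236, 0.0732]
eef_rot: [-3.137, -0.001, 0.272]
force: [0.0, 0.4, -0.4]
grip_width: 0.0712
time_s: 8.13
ee_pos: [0.4896, -0.2241, 0.1915]
eef_rot: [-3.141, -0.005, 0.272]
force: [0.7, -0.1, 0.1]
grip_width: 0.0942
[ 0.48957821 -0.22413764  0.19149233] [-3.14084133 -0.00534441  0.27180007]
112 0.04071851512726801 ((0.5002233982086182, -0.2212596833705902), 0.02023680880665779)
1808 0.0727706029665777 ((0.4896288514137268, -0.2236473262310028), 0.02402958832681179)
205 0.1010668952494812 ((0.4900117516517639, -0.22381266951560974), 0.006940510589629412)
time_s: 8.6
ee_pos: [0.5322, -0.0208, 0.1871]
eef_rot: [-3.137, -0.0, 0.271]
force: [1.0, -0.3, -0.2]
grip_width: 0.094
time_s: 9.02
ee_pos: [0.5756, 0.1823, 0.185]
eef_rot: [-3.137, 0.003, 0.272]
force: [1.0, -0.7, -0.1]
grip_width: 0.094
time_s: 9.43
ee_pos: [0.6008, 0.2976, 0.1818]
eef_rot: [-3.138, 0.006, 0.274]
force: [-0.5, -0.4, 0.3]
grip_width: 0.0935
[0.60076982 0.29755363 0.1818291 ] [-3.13787957  0.00645423  0.27395196]
mid 1109 0.02473820100148555 ((0.6038286089897156, 0.2925414443016052), 0.021397296339273453)
thin 771 0.018553934149758033 ((0.6410033702850342, 0.09783907234668732), 0.01821143552660942)
```

The thick ring sits on the follower with its top at 72.8 mm, centred within about 1 mm of the arbor. Next, the mid ring.

```bash
python3 -m creep '{"translation":[[3,-5,-35],[3,-5,-75],[3,-5,-112],[3,-5,-122],[3,-5,-122]],"yaw":[0,0,0,0,0],"gripper":[0,0,0,0,0]}' 15
python3 -m creep '{"translation":[[0,0,0],[0,0,0]],"yaw":[0,0],"gripper":[40,60]}' 15
```

```text
time_s: 9.9
ee_pos: [0.6026, 0.2894, 0.0574]
eef_rot: [-3.139, 0.012, 0.271]
force: [0.6, -0.3, 0.4]
grip_width: 0.0941
time_s: 10.07
ee_pos: [0.6035, 0.2892, 0.0597]
eef_rot: [-3.138, 0.009, 0.27]
force: [0.1, 0.3, 0.3]
grip_width: 0.0838
```

```bash
python3 -m creep '{"translation":[[0,3,-12],[0,3,-22],[0,3,-25],[0,3,-25]],"yaw":[0,0,0,0],"gripper":[80,80,80,80]}' 15
python3 -m creep '{"translation":[[0,0,0],[0,0,0],[0,0,0],[0,0,0],[0,0,0]],"yaw":[0,0,0,0,0],"gripper":[255,255,255,255,255]}' 15
python3 -m creep '{"translation":[[0,0,0],[0,0,0],[0,0,0]],"yaw":[0,0,0],"gripper":[255,255,255]}' 15
```

```text
time_s: 10.4
ee_pos: [0.603, 0.2921, 0.0335]
eef_rot: [-3.139, 0.011, 0.271]
force: [-0.2, 0.5, -0.7]
grip_width: 0.0647
time_s: 10.82
ee_pos: [0.6031, 0.2921, 0.0338]
eef_rot: [-3.139, 0.011, 0.271]
force: [-0.0, -0.4, 1.9]
grip_width: 0.0419
time_s: 11.07
ee_pos: [0.6031, 0.2921, 0.0338]
eef_rot: [-3.139, 0.011, 0.271]
force: [0.0, 0.0, -1.2]
grip_width: 0.0412
```

```bash
python3 -m creep '{"translation":[[0,0,20],[0,0,50],[0,0,90],[0,0,120],[0,0,120]],"yaw":[0,0,0,0,0],"gripper":[255,255,255,255,255]}'
python3 -m creep '{"translation":[[-9,-40,0],[-18,-80,0],[-27,-120,0],[-36,-160,0],[-45,-200,0]],"yaw":[0,0,0,0,0],"gripper":[255,255,255,255,255]}'
python3 -m creep '{"translation":[[-9,-40,0],[-18,-80,0],[-27,-120,0],[-36,-160,0],[-45,-200,0]],"yaw":[0,0,0,0,0],"gripper":[255,255,255,255,255]}'
python3 -m creep '{"translation":[[-9,-40,0],[-18,-80,0],[-25,-112,-10],[-25,-112,-20],[-25,-112,-20]],"yaw":[0,0,0,0,0],"gripper":[255,255,255,255,255]}'
python3 - <<'E'
from h import *
c=snap('wrist','w6'); print(c['ee'],c['rot']); held(c,-.0088)
E
```

```text
time_s: 11.48
ee_pos: [0.6052, 0.293, 0.1613]
eef_rot: [-3.137, 0.0, 0.271]
force: [0.2, 0.4, 0.0]
grip_width: 0.0415
time_s: 11.9
ee_pos: [0.5593, 0.0914, 0.161]
eef_rot: [-3.137, 0.0, 0.271]
force: [1.8, -1.4, 0.6]
grip_width: 0.0413
time_s: 12.32
ee_pos: [0.5133, -0.1104, 0.1608]
eef_rot: [-3.137, 0.001, 0.271]
force: [1.1, -0.0, -1.2]
grip_width: 0.0417
time_s: 12.73
ee_pos: [0.487, -0.2232, 0.1386]
eef_rot: [-3.135, 0.003, 0.268]
force: [0.2, 0.8, -1.3]
grip_width: 0.0415
[ 0.48699685 -0.22324323  0.13856655] [-3.13508260e+00  2.82506870e-03  2.68167084e-01]
outer 215 c [ 0.48829 -0.22323] r 0.0202 rel TCP [1.29e-03 2.00e-05]
hole 97 c [ 0.48833 -0.22322] r 0.00912 rel TCP [1.33e-03 3.00e-05]
plane z-TCP -0.008985635159799749
```

```bash
python3 -m creep '{"translation":[[2,-0.5,0],[2,-0.5,-6],[2,-0.5,-10],[2,-0.5,-10]],"yaw":[0,0,0,0],"gripper":[255,255,255,255]}'
python3 - <<'E'
from h import *
c=snap('wrist','w7'); print(c['ee'],c['rot']); held(c,-.009)
E

```

```text
time_s: 13.12
ee_pos: [0.4896, -0.2218, 0.1288]
eef_rot: [-3.135, 0.003, 0.271]
force: [1.1, -0.5, 0.3]
grip_width: 0.0413
[ 0.48964697 -0.22176721  0.12877957] [-3.13478757e+00  2.97337483e-03  2.71154965e-01]
outer 28 c [ 0.49001 -0.19705] r 0.00238 rel TCP [0.00037 0.02471]
outer 209 c [ 0.49094 -0.22176] r 0.02032 rel TCP [1.3e-03 1.0e-05]
hole 92 c [ 0.49095 -0.22169] r 0.00896 rel TCP [1.3e-03 7.0e-05]
plane z-TCP -0.00898563822016979
```

```bash
python3 -m creep '{"translation":[[-0.5,-2,0],[-0.5,-2,0],[-0.5,-2,-3],[-0.5,-2,-3]],"yaw":[0,0,0,0],"gripper":[255,255,255,255]}'
python3 -m creep '{"translation":[[0,0,-4],[0,0,-8],[0,0,-8]],"yaw":[0,0,0],"gripper":[255,255,255]}'
python3 -m creep '{"translation":[[0,0,-3],[0,0,-6],[0,0,-6]],"yaw":[0,0,0],"gripper":[255,255,255]}'
```

```text
time_s: 13.5
ee_pos: [0.4891, -0.224, 0.1258]
eef_rot: [-3.135, 0.003, 0.271]
force: [0.8, -0.4, -1.1]
grip_width: 0.0413
time_s: 13.75
ee_pos: [0.4888, -0.2238, 0.1169]
eef_rot: [-3.134, 0.004, 0.271]
force: [0.8, -0.1, -1.5]
grip_width: 0.0417
time_s: 14.0
ee_pos: [0.4889, -0.2238, 0.1103]
eef_rot: [-3.134, 0.004, 0.271]
force: [1.9, -0.3, -1.4]
grip_width: 0.0417
```

```bash
python3 -m creep '{"translation":[[0.3,0,-5],[0.3,0,-10],[0.3,0,-13],[0.3,0,-13]],"yaw":[0,0,0,0],"gripper":[255,255,255,255]}'
python3 -m creep '{"translation":[[0,0,-1],[0,0,-2],[0,0,-2]],"yaw":[0,0,0],"gripper":[255,255,255]}'
```

```text
time_s: 14.33
ee_pos: [0.489, -0.2236, 0.0965]
eef_rot: [-3.133, 0.004, 0.271]
force: [0.8, 0.5, -1.0]
grip_width: 0.0415
time_s: 14.58
ee_pos: [0.489, -0.2237, 0.0946]
eef_rot: [-3.133, 0.004, 0.271]
force: [-0.2, -0.4, 1.1]
grip_width: 0.0414
```

```bash
python3 -m creep '{"translation":[[0,0,0],[0,0,0],[0,0,0],[0,0,0]],"yaw":[0,0,0,0],"gripper":[40,40,40,40]}'
python3 -m creep '{"translation":[[0,0,30],[0,0,65],[0,0,95],[0,0,95],[0,0,95]],"yaw":[0,0,0,0,0],"gripper":[0,0,0,0,0]}'
python3 - <<'E'
from h import *
c=snap('wrist','w8'); print(c['ee'],c['rot']);X=cloud(c)
for lo,hi in((.07,.076),(.082,.09),(.0985,.108)):
    P=X[(np.hypot(X[...,0]-.4907,X[...,1]+.2236)<.03)&(X[...,2]>lo)&(X[...,2]<hi)]
    if len(P): print(len(P),np.median(P[:,2]),cv2.minEnclosingCircle(P[:,:2].astype(np.float32)))
E
python3 -m creep '{"translation":[[17,36,0],[34,72,0],[51,108,0],[68,144,0],[85,180,0]],"yaw":[0,0,0,0,0],"gripper":[0,0,0,0,0]}'
python3 -m creep '{"translation":[[17,36,0],[34,72,0],[51,108,0],[66,140,0],[66,140,0]],"yaw":[0,0,0,0,0],"gripper":[0,0,0,0,0]}'
python3 -m creep '{"translation":[[0,0,0]],"yaw":[0],"gripper":[0]}'
python3 - <<'E'
from h import *
c=snap('wrist','w9'); print(c['ee'],c['rot']);X=cloud(c)
for n,x,y,z in(('thin',.641,.098,.0185),):
    P=X[(np.hypot(X[...,0]-x,X[...,1]-y)<.035)&(abs(X[...,2]-z)<.003)]
    if len(P)>10: print(n,len(P),np.median(P[:,2]),cv2.minEnclosingCircle(P[:,:2].astype(np.float32)))
E
```

```text
time_s: 14.92
ee_pos: [0.489, -0.2237, 0.0946]
eef_rot: [-3.133, 0.004, 0.271]
force: [-0.2, -0.1, -0.2]
grip_width: 0.0648
time_s: 15.33
ee_pos: [0.4894, -0.2239, 0.1909]
eef_rot: [-3.135, 0.002, 0.271]
force: [-0.2, 1.1, -1.2]
grip_width: 0.0935
[ 0.48937892 -0.22391683  0.19088613] [-3.13540197e+00  2.11589436e-03  2.70706313e-01]
357 0.07237102758581593 ((0.48972976207733154, -0.22335386276245117), 0.023876594379544258)
1469 0.08563950838238699 ((0.4893059730529785, -0.22366762161254883), 0.02112148143351078)
207 0.10108053844855178 ((0.49062418937683105, -0.2236800193786621), 0.0071908882819116116)
time_s: 15.8
ee_pos: [0.5737, -0.0417, 0.1876]
eef_rot: [-3.132, 0.007, 0.27]
force: [0.4, -0.4, 0.4]
grip_width: 0.0941
time_s: 16.22
ee_pos: [0.6402, 0.1036, 0.1849]
eef_rot: [-3.131, 0.009, 0.275]
force: [-0.3, 0.1, -1.2]
grip_width: 0.094
time_s: 16.3
ee_pos: [0.64, 0.1047, 0.1829]
eef_rot: [-3.131, 0.012, 0.277]
force: [0.4, -0.4, -0.6]
grip_width: 0.0939
[0.63997414 0.10469375 0.1828723 ] [-3.13078774  0.01181613  0.27682009]
thin 712 0.018649309650809354 ((0.6410205364227295, 0.09758654236793518), 0.018444377928972244)
```

Mid is on top of thick (top at 85.6 mm). The thin ring is at (641.0,97.6).

```bash
python3 -m creep '{"translation":[[1,-7,-35],[1,-7,-75],[1,-7,-112],[1,-7,-122],[1,-7,-122]],"yaw":[0,0,0,0,0],"gripper":[0,0,0,0,0]}' 15
python3 -m creep '{"translation":[[0,0,0],[0,0,0]],"yaw":[0,0],"gripper":[40,60]}' 15
```

```text
time_s: 16.77
ee_pos: [0.6388, 0.0966, 0.0573]
eef_rot: [-3.129, 0.019, 0.276]
force: [0.3, -0.2, 0.1]
grip_width: 0.0937
time_s: 16.93
ee_pos: [0.6396, 0.0962, 0.0593]
eef_rot: [-3.13, 0.017, 0.275]
force: [-0.2, -0.3, 0.2]
grip_width: 0.0838
```

```bash
python3 -m creep '{"translation":[[1,1.5,-12],[1,1.5,-22],[1,1.5,-26.5],[1,1.5,-26.5]],"yaw":[0,0,0,0],"gripper":[80,80,80,80]}' 15
python3 -m creep '{"translation":[[0,0,0],[0,0,0],[0,0,0],[0,0,0],[0,0,0]],"yaw":[0,0,0,0,0],"gripper":[255,255,255,255,255]}' 15
python3 -m creep '{"translation":[[0,0,0],[0,0,0],[0,0,0]],"yaw":[0,0,0],"gripper":[255,255,255]}' 15
```

```text
time_s: 17.27
ee_pos: [0.6405, 0.0975, 0.0321]
eef_rot: [-3.13, 0.017, 0.275]
force: [-0.8, 0.1, 0.2]
grip_width: 0.0646
time_s: 17.68
ee_pos: [0.6405, 0.0976, 0.0321]
eef_rot: [-3.13, 0.017, 0.275]
force: [-0.1, 0.1, -0.1]
grip_width: 0.0359
time_s: 17.93
ee_pos: [0.6405, 0.0976, 0.0321]
eef_rot: [-3.13, 0.017, 0.275]
force: [0.5, -0.2, -0.4]
grip_width: 0.0358
```

```bash
python3 -m creep '{"translation":[[0,0,20],[0,0,50],[0,0,90],[0,0,122],[0,0,122]],"yaw":[0,0,0,0,0],"gripper":[255,255,255,255,255]}'
python3 -m creep '{"translation":[[-17,-36,0],[-34,-72,0],[-51,-108,0],[-68,-144,0],[-85,-180,0]],"yaw":[0,0,0,0,0],"gripper":[255,255,255,255,255]}'
python3 -m creep '{"translation":[[-17,-36,0],[-34,-72,0],[-51,-108,0],[-67,-140,-15],[-67,-140,-22]],"yaw":[0,0,0,0,0],"gripper":[255,255,255,255,255]}'
python3 -m creep '{"translation":[[0,0,0],[0,0,0],[0,0,0]],"yaw":[0,0,0],"gripper":[255,255,255]}'
python3 - <<'E'
from h import *
c=snap('wrist','w10'); print(c['ee'],c['rot']); held(c,-.0131)
E
```

```text
time_s: 18.35
ee_pos: [0.6428, 0.0978, 0.1618]
eef_rot: [-3.132, 0.007, 0.275]
force: [-0.1, -0.6, -0.2]
grip_width: 0.0357
time_s: 18.77
ee_pos: [0.5567, -0.0835, 0.1617]
eef_rot: [-3.132, 0.006, 0.276]
force: [0.6, -0.9, -0.1]
grip_width: 0.0357
time_s: 19.18
ee_pos: [0.4871, -0.2279, 0.1387]
eef_rot: [-3.132, 0.007, 0.271]
force: [0.1, 0.4, -0.4]
grip_width: 0.0357
time_s: 19.43
ee_pos: [0.4877, -0.2273, 0.1391]
eef_rot: [-3.133, 0.007, 0.272]
force: [0.4, 0.3, -0.1]
grip_width: 0.0355
[ 0.48767897 -0.2272557   0.13907953] [-3.13260698  0.00683657  0.27182568]
outer 174 c [ 0.48894 -0.22709] r 0.01727 rel TCP [0.00126 0.00017]
hole 93 c [ 0.48891 -0.22708] r 0.00908 rel TCP [0.00123 0.00018]
plane z-TCP -0.013348036009482422
```

```bash
python3 -m creep '{"translation":[[1.5,3.5,-4],[1.5,3.5,-10],[1.5,3.5,-10],[1.5,3.5,-10]],"yaw":[0,0,0,0],"gripper":[255,255,255,255]}'
python3 - <<'E'
from h import *
c=snap('wrist','w11'); print(c['ee'],c['rot']); held(c,-.0131)
E
```

```text
time_s: 19.82
ee_pos: [0.4894, -0.2231, 0.1288]
eef_rot: [-3.132, 0.007, 0.273]
force: [0.4, -0.1, 1.3]
grip_width: 0.0354
[ 0.48937296 -0.22306805  0.1287735 ] [-3.13228726  0.00722106  0.27319548]
outer 171 c [ 0.49063 -0.22294] r 0.01729 rel TCP [0.00125 0.00012]
hole 90 c [ 0.49073 -0.22293] r 0.00908 rel TCP [0.00136 0.00014]
plane z-TCP -0.01333598040405945
```

```bash
python3 -m creep '{"translation":[[-0.3,-0.8,0],[-0.3,-0.8,-5],[-0.3,-0.8,-10],[-0.3,-0.8,-10]],"yaw":[0,0,0,0],"gripper":[255,255,255,255]}'
python3 -m creep '{"translation":[[0,0,-3],[0,0,-7],[0,0,-7]],"yaw":[0,0,0],"gripper":[255,255,255]}'
python3 -m creep '{"translation":[[0,0,-2],[0,0,-4],[0,0,-4]],"yaw":[0,0,0],"gripper":[255,255,255]}'
```

```text
time_s: 20.2
ee_pos: [0.4887, -0.2239, 0.1179]
eef_rot: [-3.132, 0.008, 0.273]
force: [0.2, -0.3, -0.0]
grip_width: 0.0358
time_s: 20.45
ee_pos: [0.4888, -0.2239, 0.1103]
eef_rot: [-3.132, 0.008, 0.273]
force: [2.6, 1.0, 0.3]
grip_width: 0.0353
time_s: 20.7
ee_pos: [0.4888, -0.2239, 0.106]
eef_rot: [-3.131, 0.008, 0.273]
force: [2.5, -0.2, -0.8]
grip_width: 0.0356
```

```bash
python3 -m creep '{"translation":[[0,0,0],[0,0,0],[0,0,0],[0,0,0]],"yaw":[0,0,0,0],"gripper":[60,60,60,60]}'
python3 -m creep '{"translation":[[0,0,20],[0,0,40],[0,0,60],[0,0,60]],"yaw":[0,0,0,0],"gripper":[60,60,60,60]}'
python3 - <<'E'
from h import *
c=snap('wrist','w12'); print(c['ee'],c['rot']);X=cloud(c)
for lo,hi in((.07,.076),(.0825,.088),(.09,.096),(.0985,.108)):
    P=X[(np.hypot(X[...,0]-.4907,X[...,1]+.2236)<.03)&(X[...,2]>lo)&(X[...,2]<hi)]
    if len(P): print(len(P),np.median(P[:,2]),cv2.minEnclosingCircle(P[:,:2].astype(np.float32)))
cv2.imwrite('pics/cropw12.png',cv2.resize(cv2.cvtColor(c['pixels'],cv2.COLOR_RGB2BGR)[130:310,220:420],None,fx=3,fy=3))
E
python3 -m creep '{"translation":[[1.5,0,0],[1.5,0,0],[1.5,0,0],[1.5,0,0],[1.5,0,0]],"yaw":[0,0,0,0,0],"gripper":[193,193,193,193,193]}'
python3 -m creep '{"translation":[[0,0,0],[0,0,0]],"yaw":[0,0],"gripper":[193,193]}'
```

```text
time_s: 21.03
ee_pos: [0.4888, -0.2239, 0.106]
eef_rot: [-3.131, 0.008, 0.273]
force: [-0.3, 0.7, 0.4]
grip_width: 0.0587
time_s: 21.37
ee_pos: [0.4899, -0.2246, 0.1697]
eef_rot: [-3.135, 0.004, 0.273]
force: [0.7, 0.5, 0.9]
grip_width: 0.0717
[ 0.48991257 -0.22455201  0.16973246] [-3.13515035  0.0039887   0.27260625]
413 0.07247538829964983 ((0.48971208930015564, -0.22351160645484924), 0.023784976452589035)
461 0.08546139681480541 ((0.48954102396965027, -0.2236851006746292), 0.020995279774069786)
1240 0.09258242783627238 ((0.48947441577911377, -0.2239295095205307), 0.01791617088019848)
244 0.10108580866024218 ((0.4904681146144867, -0.22370901703834534), 0.007376545574516058)
time_s: 21.83
ee_pos: [0.4907, -0.2241, 0.1671]
eef_rot: [-3.133, 0.006, 0.273]
force: [-0.4, -0.4, -0.3]
grip_width: 0.0423
time_s: 22.0
ee_pos: [0.4906, -0.2241, 0.1668]
eef_rot: [-3.133, 0.007, 0.273]
force: [0.6, 0.4, 0.4]
grip_width: 0.0286
```

View pics/cropw12.png

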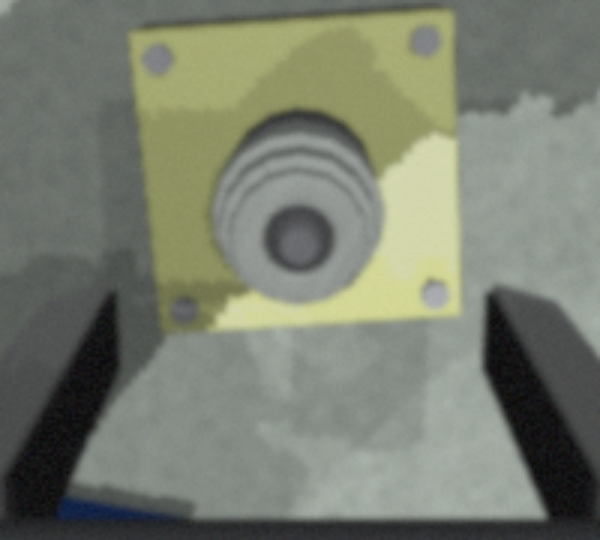

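The stack is on the arbor in the right order: the crop shows three concentric rings around the tip at (300,240), tops at 72.5, 85.5 and 92.6 mm. Next I bring the half-closed fingertips down on either side of the arbor.

```bash
python3 -m creep '{"translation":[[0,0,-15],[0,0,-32],[0,0,-40],[0,0,-40],[0,0,-40]],"yaw":[0,0,0,0,0],"gripper":[193,193,193,193,193]}'
python3 -m creep '{"translation":[[0,0,0]],"yaw":[0],"gripper":[193]}'
```

```text
time_s: 22.42
ee_pos: [0.4906, -0.2242, 0.127]
eef_rot: [-3.132, 0.007, 0.273]
force: [0.1, 0.1, 1.0]
grip_width: 0.023
time_s: 22.5
ee_pos: [0.491, -0.2243, 0.1278]
eef_rot: [-3.133, 0.006, 0.273]
force: [0.1, -0.2, 0.2]
grip_width: 0.0232
```

```bash
python3 -m creep '{"translation":[[-0.3,0.5,-5],[-0.3,0.5,-10],[-0.3,0.5,-13],[-0.3,0.5,-13]],"yaw":[0,0,0,0],"gripper":[193,193,193,193]}'
python3 -m creep '{"translation":[[0,0,-1],[0,0,-2],[0,0,-2]],"yaw":[0,0,0],"gripper":[193,193,193]}'
python3 -m creep '{"translation":[[0,0,-1],[0,0,-1]],"yaw":[0,0],"gripper":[193,193]}'
```

```text
time_s: 22.83
ee_pos: [0.4903, -0.2237, 0.1141]
eef_rot: [-3.132, 0.007, 0.273]
force: [-0.4, 0.1, -0.5]
grip_width: 0.0225
time_s: 23.08
ee_pos: [0.4905, -0.2237, 0.1122]
eef_rot: [-3.133, 0.007, 0.273]
force: [-0.7, 0.1, 1.1]
grip_width: 0.0227
time_s: 23.25
ee_pos: [0.4907, -0.2239, 0.1116]
eef_rot: [-3.133, 0.006, 0.273]
force: [-0.9, 0.1, 4.4]
grip_width: 0.0231
```

Contact at 4.4 N. Creep down; the nut top was measured at about 41 mm, so there is about 11.5 mm to go.

```bash
for i in 1; do :; done
python3 -m creep '{"translation":[[0,0,-0.7],[0,0,-1.4],[0,0,-2]],"yaw":[0,0,0],"gripper":[193,193,193]}'
python3 -m creep '{"translation":[[0,0,-0.7],[0,0,-1.4],[0,0,-2]],"yaw":[0,0,0],"gripper":[193,193,193]}'
python3 -m creep '{"translation":[[0,0,-0.7],[0,0,-1.4],[0,0,-2]],"yaw":[0,0,0],"gripper":[193,193,193]}'
```

```text
time_s: 23.5
ee_pos: [0.4908, -0.2239, 0.1101]
eef_rot: [-3.134, 0.006, 0.273]
force: [-2.0, 0.0, 6.5]
grip_width: 0.0229
time_s: 23.75
ee_pos: [0.4909, -0.224, 0.1086]
eef_rot: [-3.134, 0.005, 0.273]
force: [-2.3, 2.0, 6.8]
grip_width: 0.0232
time_s: 24.0
ee_pos: [0.491, -0.224, 0.107]
eef_rot: [-3.134, 0.005, 0.273]
force: [-1.7, 1.3, 7.5]
grip_width: 0.0229
```

```bash
python3 -m creep '{"translation":[[0,0,-0.7],[0,0,-1.4],[0,0,-2]],"yaw":[0,0,0],"gripper":[193,193,193]}'
python3 -m creep '{"translation":[[0,0,-0.7],[0,0,-1.4],[0,0,-2]],"yaw":[0,0,0],"gripper":[193,193,193]}'
python3 -m creep '{"translation":[[0,0,-0.5],[0,0,-1],[0,0,-1.5]],"yaw":[0,0,0],"gripper":[193,193,193]}'
```

```text
time_s: 24.25
ee_pos: [0.491, -0.2239, 0.1055]
eef_rot: [-3.134, 0.005, 0.273]
force: [-2.9, 1.5, 6.8]
grip_width: 0.023
time_s: 24.5
ee_pos: [0.491, -0.2239, 0.1039]
eef_rot: [-3.134, 0.005, 0.273]
force: [-2.3, 1.6, 7.1]
grip_width: 0.0228
time_s: 24.75
ee_pos: [0.491, -0.224, 0.1028]
eef_rot: [-3.134, 0.005, 0.273]
force: [-2.8, 0.8, 7.1]
grip_width: 0.0227
```

```bash
python3 -m creep '{"translation":[[0,0,-0.5],[0,0,-1],[0,0,-1.3]],"yaw":[0,0,0],"gripper":[193,193,193]}'
python3 -m creep '{"translation":[[0,0,-0.4],[0,0,-0.8],[0,0,-1]],"yaw":[0,0,0],"gripper":[193,193,193]}'
```

```text
time_s: 25.0
ee_pos: [0.491, -0.2239, 0.1019]
eef_rot: [-3.135, 0.005, 0.273]
force: [-2.4, 1.1, 7.3]
grip_width: 0.023
time_s: 25.25
ee_pos: [0.491, -0.2239, 0.1013]
eef_rot: [-3.135, 0.005, 0.273]
force: [-2.5, 1.6, 6.8]
grip_width: 0.0233
```

```bash
python3 -m creep '{"translation":[[0,0,-0.4],[0,0,-0.8],[0,0,-1]],"yaw":[0,0,0],"gripper":[193,193,193]}'
python3 -m creep '{"translation":[[0,0,-0.4],[0,0,-0.8],[0,0,-1]],"yaw":[0,0,0],"gripper":[193,193,193]}'
python3 -m creep '{"translation":[[0,0,-0.4],[0,0,-0.8],[0,0,-1]],"yaw":[0,0,0],"gripper":[193,193,193]}'
```

```text
time_s: 25.5
ee_pos: [0.491, -0.224, 0.1011]
eef_rot: [-3.135, 0.004, 0.273]
force: [-5.4, 2.7, 13.3]
grip_width: 0.0232
time_s: 25.75
ee_pos: [0.491, -0.224, 0.1011]
eef_rot: [-3.135, 0.004, 0.273]
force: [-5.5, 2.8, 14.6]
grip_width: 0.0226
time_s: 26.0
ee_pos: [0.4913, -0.2241, 0.101]
eef_rot: [-3.136, 0.003, 0.273]
force: [-4.1, 1.6, 14.4]
grip_width: 0.023
```

The push stiffened from 7 to 14 N at TCP z 101.1 mm, so the stack is on the stop. I raise it to about 19 N and hold.

```bash
python3 -m creep '{"translation":[[0,0,-0.7],[0,0,-1.2],[0,0,-1.3],[0,0,-1.3],[0,0,-1.3]],"yaw":[0,0,0,0,0],"gripper":[193,193,193,193,193]}'
python3 -m creep '{"translation":[[0,0,-1.4],[0,0,-1.4],[0,0,-1.4],[0,0,-1.4],[0,0,-1.4]],"yaw":[0,0,0,0,0],"gripper":[193,193,193,193,193]}'
```

```text
time_s: 26.42
ee_pos: [0.4915, -0.2241, 0.101]
eef_rot: [-3.136, 0.003, 0.273]
force: [-7.0, 2.9, 16.6]
grip_width: 0.0229
time_s: 26.83
ee_pos: [0.4916, -0.2242, 0.101]
eef_rot: [-3.137, 0.002, 0.273]
force: [-8.0, 3.9, 19.9]
grip_width: 0.0231
```

```bash
python3 -m creep '{"translation":[[-0.3,0.2,-1.4],[-0.3,0.2,-1.4],[-0.3,0.2,-1.4],[-0.3,0.2,-1.4],[-0.3,0.2,-1.4]],"yaw":[0,0,0,0,0],"gripper":[193,193,193,193,193]}'
python3 -m creep '{"translation":[[-0.3,0.2,-1.4],[-0.3,0.2,-1.4],[-0.3,0.2,-1.4],[-0.3,0.2,-1.4]],"yaw":[0,0,0,0],"gripper":[193,193,193,193]}'
```

```text
time_s: 27.25
ee_pos: [0.4914, -0.2241, 0.1009]
eef_rot: [-3.137, 0.002, 0.273]
force: [-6.6, 2.6, 17.0]
grip_width: 0.0227
time_s: 27.58
ee_pos: [0.4914, -0.224, 0.101]
eef_rot: [-3.138, 0.001, 0.273]
force: [-6.1, 2.3, 17.5]
grip_width: 0.0227
```

One more hold near 20 N, for margin in case the stiff follower carries part of the push. Then I let go and check.

```bash
python3 -m creep '{"translation":[[0,0,-1.5],[0,0,-1.6],[0,0,-1.6],[0,0,-1.6],[0,0,-1.6]],"yaw":[0,0,0,0,0],"gripper":[193,193,193,193,193]}'
python3 -m creep '{"translation":[[0,0,-1.5],[0,0,-1.5],[0,0,-1.5],[0,0,-1.5],[0,0,-1.5]],"yaw":[0,0,0,0,0],"gripper":[193,193,193,193,193]}'
python3 -m creep '{"translation":[[0,0,2],[0,0,8],[0,0,30],[0,0,60],[0,0,85]],"yaw":[0,0,0,0,0],"gripper":[193,193,193,193,193]}'
python3 -m creep '{"translation":[[0,0,0],[0,0,0],[0,0,0]],"yaw":[0,0,0],"gripper":[0,0,0]}'
python3 - <<'E'
from h import *
c=snap('wrist','w13'); print(c['ee'],c['rot']);X=cloud(c)
for lo,hi in((.036,.046),(.058,.0655),(.072,.0785),(.079,.086),(.0985,.108)):
    P=X[(np.hypot(X[...,0]-.4907,X[...,1]+.2236)<.03)&(X[...,2]>lo)&(X[...,2]<hi)]
    if len(P): print(len(P),np.median(P[:,2]),cv2.minEnclosingCircle(P[:,:2].astype(np.float32)))
cv2.imwrite('pics/cropw13.png',cv2.resize(cv2.cvtColor(c['pixels'],cv2.COLOR_RGB2BGR)[130:310,220:420],None,fx=3,fy=3))
snap('top','top1')
E
```

```text
time_s: 28.0
ee_pos: [0.4915, -0.2241, 0.1009]
eef_rot: [-3.139, 0.0, 0.273]
force: [-7.9, 4.3, 20.6]
grip_width: 0.0231
time_s: 28.42
ee_pos: [0.4916, -0.2241, 0.101]
eef_rot: [-3.139, 0.0, 0.273]
force: [-8.7, 3.5, 20.5]
grip_width: 0.0226
time_s: 28.83
ee_pos: [0.4915, -0.224, 0.1874]
eef_rot: [-3.139, 0.0, 0.273]
force: [-0.3, -0.8, 1.3]
grip_width: 0.0227
time_s: 29.08
ee_pos: [0.4912, -0.2239, 0.1867]
eef_rot: [-3.139, 0.001, 0.273]
force: [0.6, 0.2, -0.5]
grip_width: 0.0394
[ 0.49121993 -0.22392279  0.1867023 ] [-3.13850373e+00  8.28615500e-04  2.73100294e-01]
50 0.03950281497389463 ((0.5013768672943115, -0.220584899187088), 0.020190821960568428)
353 0.061442390626689825 ((0.48977839946746826, -0.22364161908626556), 0.024038977921009064)
406 0.07445472538114378 ((0.48973163962364197, -0.2237825095653534), 0.020984215661883354)
932 0.08158367736324115 ((0.49031007289886475, -0.22425611317157745), 0.017875313758850098)
212 0.1011997178153905 ((0.49082040786743164, -0.2236197143793106), 0.00727182487025857)
```

View pics/cropw13.png

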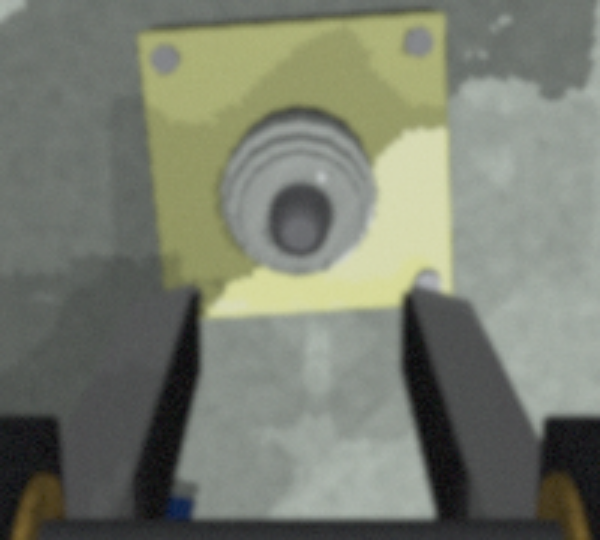

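View pics/top1.png

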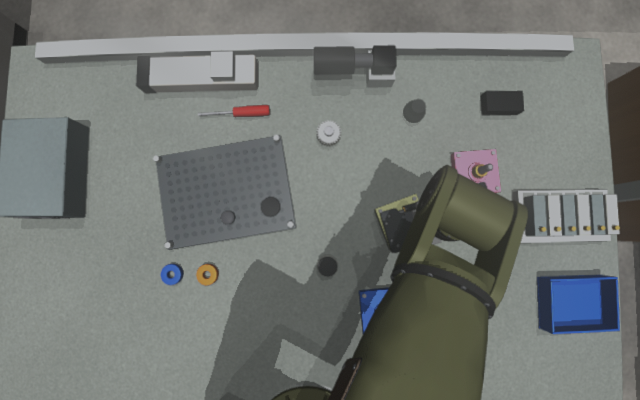

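The crop shows all three rings concentric on the arbor, with the tip at (300,225). Tops are at 61.4, 74.5 and 81.6 mm, so the stack has no gaps and its underside is at 41.4 mm, matching the stop nut. The top view shows the nut (228,217), lens cap (271,206), driver, jar, look-alike rings and the other visible bystanders unmoved. Handing in.

```bash
python3 -c "
from station import ctrl
print(ctrl.get_obs()['force'],ctrl.get_obs()['time_s']); print(ctrl.hand_in())"
```

```text
[-0.61369551 -0.3342596  -0.21554384] 29.1833
the job is handed in; nothing more can be done
None
```

All three rings are on the arbor, thick at the bottom, then mid, then thin on top. The stack is pressed onto its stop, released, and handed in at about 29 s; the hand-in reports no verdict.

- **Press:** I crept down at about 7 N until the push stiffened at the stop. I then held 17–20.6 N for about 2 s. The last 0.8 s read about 20.5 N, slightly over the 15–20 N you asked for, to leave margin in case the follower carried part of the load. A side force of up to about 9 N built up at the fingertips during the hold. Forces were read only at the end of each move, and none came near 30 N.
- **Final check:** Ring tops measured 61.4, 74.5 and 81.6 mm, so there are no gaps and the underside sits at 41.4 mm. The stop nut's top had measured about 41 mm. All rings were centred within about 1.1 mm of the arbor axis. The gripper was about 100 mm above the stack, touching nothing.
- **Other items:** In the last top view the nut, lens cap, screwdriver, jar, barrel and look-alike rings stood where they were. The arm hid the area just around the station, including the small grey block at (460,279), so I did not re-check it; the arm had stayed well above that area.

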